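# Set the bench slicer and hold its feed tray out for loading

### The job

Get the bench slicer ready for a colleague to load. First, while its feed tray is still fully home, slide the round setting knob along its track until its pointer is in line with the clip on the rail beside it. Then pull the spring-return feed tray out by its bar handle until the tray's pointer is in line with the clip on the other rail, and keep holding it there against its spring: finish while still holding it, with the knob left where you set it and the pots, cups, tin and mill round the slicer left standing where they are.

Things in the scene. Friction and masses are not known exactly. Their poses are not given: they have to be found in the camera images.
- slicer: Steel bench slicer, fixed: deck 290 (x) x 170 (y) mm, top 36 mm up. Origin: centre of underside, z up. Its -x end points to the robot's left (within 15 degrees), its +y side away from the robot. Feed tray runs along x at y = -44 mm, setting knob at y = +40 mm; both move towards -x. A housing, top 75 mm up, covers the tray's rear at x = 65 to 140 mm. Each long edge has a rail with a clip.
- setting_knob (a joint): Travel of the setting knob along its track, m: 0 at its +x end, grows towards the slicer's -x, stop at 0.11. It stays where it is left (about 2 N of friction). Starts near 0.
- knob_grip (a point): Point on the setting knob's axis at the height to grip, 76 mm above the table. The knob is a round black grip 24 mm across from 64 to 84 mm above the table (narrower neck below), on a 34 x 30 mm shoe 48 mm high. It moves with the knob.
- setting_pointer (a point): Tip of the knob's thin steel pointer, 38 mm from the knob's axis towards the slicer's +y side, 45 mm above the table; it has the same x along the slicer as the knob's axis. Axes as the slicer's.
- setting_clip: Small black clip with an upright fin (4 mm thick along x, 17 mm high above the rail) on the slicer's far (+y) rail, fixed; it marks where the setting knob's pointer must stand. Origin: middle of the clip on top of the rail, 42 mm above the table. Axes as the slicer's. In line means the pointer's x in this frame is 0.
- feed_tray (a joint): How far the feed tray is drawn out, m: 0 fully home (where its spring keeps it), grows towards the slicer's -x, stop at 0.11. The spring pulls it back home with about 3.6 N at 0, rising by 65 N/m (about 9 N at 0.085); it runs home as soon as it is let go.
- handle_grip (a point): Middle of the feed tray's handle, 78 mm above the table: a level black bar 54 mm long across the slicer (its y), 14 mm thick along x, from 69 to 87 mm above the table, on two thin posts 42 mm apart at the tray's front end. At home it stands 50 mm in front of the housing (centre to face). It moves with the tray.
- tray_pointer (a point): Tip of the tray's thin steel pointer, 39 mm from the middle of the handle towards the slicer's -y side, 48 mm above the table; it has the same x along the slicer as the middle of the handle. Axes as the slicer's.
- loading_clip: Small black clip with an upright fin (4 mm thick along x, 17 mm high above the rail) on the slicer's near (-y) rail, fixed; it marks where the tray's pointer must be held. Origin: middle of the clip on top of the rail, 42 mm above the table. Axes as the slicer's. In line means the pointer's x in this frame is 0.
- oats_pot: Clear deli pot with lid, 104 mm across, 81 mm high, behind the slicer; loose, to be left alone. Origin: centre of its underside.
- cocoa_pot: Clear deli pot with lid, 104 mm across, 81 mm high, behind the slicer at the right; loose, to be left alone. Origin: centre of its underside.
- cups_tall: Sleeve of nested clear portion cups, 62 mm across, 93 mm high, behind the slicer; loose, to be left alone. Origin: centre of its underside.
- cups_short: Sleeve of nested clear portion cups, 56 mm across, 64 mm high, just beyond the slicer's left end, in line with it; loose, to be left alone. Origin: centre of its underside.
- pea_tin: Low round tin, 75 mm across, 58 mm high, left of the slicer; loose, to be left alone. Origin: centre of its underside.
- mill: Small mill, 44 mm across, 90 mm high, left of the slicer near the table's front edge; loose, to be left alone. Origin: centre of its underside.

How it is judged:
On the way, in this order (a step that is already met when the one before it is completed fails the run):
1. the setting knob's pointer rests in line with its clip (within 6 mm) while the feed tray is still home (x of setting_pointer in the frame of setting_clip between -0.006 and 0.006 m and velocity of joint setting_knob between -0.01 and 0.01 m/s and value of joint feed_tray below 0.01 m), for 0.3 s.
2. the feed tray is held by the fingers with its pointer in line with its clip (within 6 mm), the knob still as set (x of tray_pointer in the frame of loading_clip between -0.006 and 0.006 m and x of setting_pointer in the frame of setting_clip between -0.006 and 0.006 m and velocity of joint feed_tray between -0.01 and 0.01 m/s and contact force between the fingers and feed_tray above 2 N), for 0.5 s.
At the end, for the whole second after the job is handed in: The fingers still hold the feed tray (contact over 2 N), at rest, with its pointer within 6 mm of in line with the loading clip, and the setting knob's pointer is within 6 mm of in line with the setting clip (all of step 2 and velocity of joint setting_knob between -0.01 and 0.01 m/s); the arm keeps its last pose, push and grip.
It fails at once if one of the pots, cups, the tin or the mill is pushed more than 3 cm (distance of any of oats_pot, cocoa_pot, cups_tall, cups_short, pea_tin, mill from where it was at the start of the episode above 0.03 m).
It fails at once if one of them is tipped over (angle between any of oats_pot, cocoa_pot, cups_tall, cups_short, pea_tin, mill's own z axis and vertical above 0.5 rad).
It also fails if it takes over 45 s, if anything falls off the work surface, if the arm or the gripper's body presses on something with over 40 N, if the wrist force passes 120 N, or if a joint passes its speed limit or range.

### The arm

A 6-joint arm with a two-finger parallel gripper is mounted at the origin on a cart in front of the work surface, level with it; the furniture and walls round the work are solid. World frame = base frame: x ahead of the robot, y to its left, z up, the work surface at z = 0. Lengths are in m, angles in rad, forces in N, time in s.
With the tool pointing down it reaches from about 0.325 to 0.85 m from the base axis. Payload 4.4 kg.
Tool frame: the origin (TCP) lies midway between the tips of the shut fingers; the grasp point (between the pads) lies tcp_to_grasp behind it (tcp_to_grasp is the distance from the TCP to the grasp point, in m); z points along the fingers, y is the line along which they close (so a half turn about z gives the same grasp; the last joint's range is limited). The gripper opens to 94 mm and grips with 3 to 60 N. Pads are 16 mm wide; open, the fingers measure 119 mm over their backs; the gripper's body (75 mm by 177 mm) begins 78 mm behind the grasp point.
Start: joints at [1.01, 0.207, 1.542, -0, 1.393, -0.15], TCP at [0.229, 0.527, 0.205] pointing down, gripper open.
Joint ranges: [-2.73, 2.73], [-0.86, 2.22], [0.23, 2.46], [-1.11, 4.25], [0.08, 2.63], [-2.82, 2.82]. Speed limits (rad/s): [2.79, 2.79, 3.14, 3.14, 3.14, 3.14].

### API

Orientations are given as a unit quaternion [x, y, z, w].
In Python, from plant import read_state, get_image, close_job, tcp_to_grasp gives the robot as it stands. The module is installed in compiled form; this text tells all that it offers.
- The arm moves only by the tool arm_command, never from a script. Its argument "plan" is a list of rows, each a list of 7 numbers: the opening, from 0 (shut) to 1 (fully open), then the shift along the tool's x, y, z normalised to -1 to 1, where 1 is 0.1 m, then the turn, a rotation vector about the tool's x, y, z normalised to -1 to 1, where 1 is 30 degrees. In form: [[gripper, dx, dy, dz, wx, wy, wz], ...]. A call has 1 to 5 rows; each row shifts and turns the commanded pose from where the row before left it, along the tool's axes as they then stand; what a row does not reach is not made up. A row lasts 1/12 s, in which the tool goes at most 41.7 mm and 7.16 degrees, less where a joint would pass 70% of its speed; a pose out of reach is approached as far as the arm can. A call with a number of a shift or a turn outside -1 to 1 is refused whole. A call with a gripper value outside its range is refused whole. The fingers move at their own pace and stop on an object; "grip_force" is the grip in N (left out, the last holds). Time passes only in rows, so rows that do not move let the fingers close. It gives the time, the measured TCP pose, the force, the opening and the grip force at its end, in the units of the state.
- read_state(): the state, without advancing time (a new reading comes with each control period).
- get_image(name): name is "scene" or "top" or "wrist"; returns a dict with "frame" (420x560x3 uint8, red, green, blue), "fx", "fy", "cx", "cy" (pixels), "R" (3x3) and "t" (3): a world point X has camera coordinates R X + t. Camera axes: x right, y down, z forward; pixel columns grow to the right and rows downward; lengths in m; the calibration is good to about 2 mm. A picture is of the moment at which its call begins. There is no depth.
- close_job(): hands the job in; it is judged then, once.
The state is a dict: "time_s": time; "qpos": joint angles; "qvel": joint speeds; "tau": joint torques, N m; "ee_pos": TCP position; "ee_rot": TCP orientation; "force": force on the tool from outside, world axes, zero at the start; "wrist_torque": the same for the moment, N m; "grip_width": finger opening in m; "finger_force": force on a finger pad.
Only numpy, scipy, OpenCV 4.12 (cv2) and the standard library are available. Lean on these libraries where they do the work, as an engineer would, in place of code of your own. Each camera call takes 0.05 s, during which the arm holds its last target. There are 200 camera calls.

## Working session

There is one attempt and no reset: what is moved stays moved. The work goes in short steps, Python scripts to look and compute and a tool call to move; the robot and the scene stay as the last step left them, time stands still between calls to the robot, and variables do not carry over. Pictures are saved under pics/ and viewed, at most 10 in all, crops included, and the job is handed in when it is done.

Besides the shell and the picture viewer there is one more tool, called after "Call:" in YAML: its name, and indented under it one key for each argument. arm_command: Moves the arm, as the interface text tells. Scaled input: -1 to 1 covers 0.1 m each way for a shift and 30 degrees each way for a turn. Its arguments: {"type":"object","properties":{"plan":{"type":"array"},"grip_force":{"type":"number"}},"required":["plan"]}

```bash
mkdir -p pics; cat > h.py <<'E'
import numpy as np, cv2
from plant import *
def save(n,f):
    g=get_image(n); cv2.imwrite(f,g["frame"][:,:,::-1]); 
    np.savez(f[:-4]+".npz",**g); return g
def load(f): return dict(np.load(f))
def K(g): return np.array([[g["fx"],0,g["cx"]],[0,g["fy"],g["cy"]],[0,0,1.]])
def tri(obs):
    A=[]
    for g,(u,v) in obs:
        P=K(g)@np.c_[g["R"],g["t"]]; A+= [u*P[2]-P[0], v*P[2]-P[1]]
    X=np.linalg.svd(np.array(A))[2][-1]; return X[:3]/X[3]
def atz(g,u,v,z):
    d=g["R"].T@np.linalg.inv(K(g))@[u,v,1]; c=-g["R"].T@g["t"]; return c+d*(z-c[2])/d[2]
def proj(g,X):
    p=K(g)@(g["R"]@np.array(X)+g["t"]); return p[:2]/p[2]
E
python3 - <<'E'
from h import *
for n in("scene","top"):
    g=save(n,f"pics/{n}0.png"); print(n,-g["R"].T@g["t"],g["fx"])
s=read_state(); print(s["ee_pos"],s["ee_rot"],tcp_to_grasp,s["time_s"])
E
```

```text
scene [0.305425   0.56883895 0.72124718] 379.6683836537834
top [0.34628865 0.07447659 1.14464421] 418.35883997480454
[0.22869228 0.52677271 0.20441546] [ 2.03473845e-01  9.79079848e-01 -9.52218640e-04 -3.72032829e-04] 0.0188 0.1
```

View pics/top0.png

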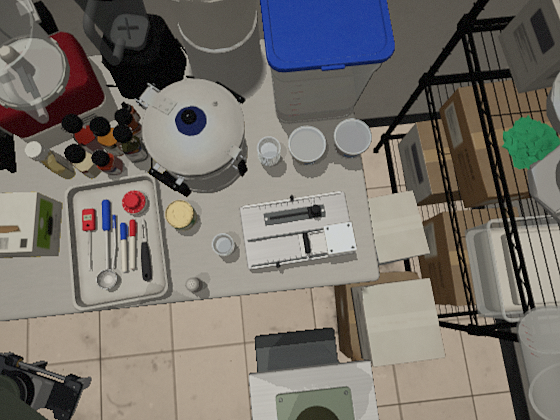

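View pics/scene0.png

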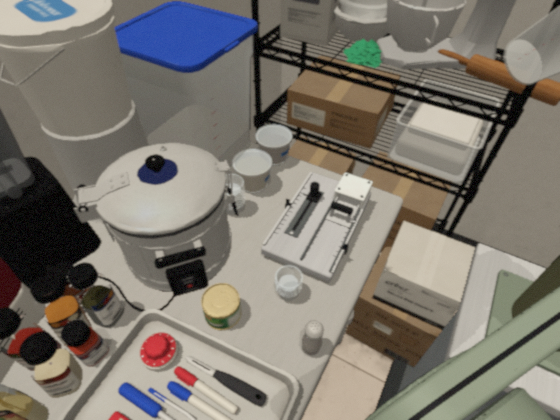

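The top view shows the slicer at about (298,232), with the knob near (317,211), the handle near (307,243) and the far clip near (292,198). In the scene view the knob is near (315,190) and the handle near (342,208). I'll enlarge both.

```bash
python3 - <<'E'
import cv2
a=cv2.imread("pics/top0.png")[185:280,232:364]; b=cv2.imread("pics/scene0.png")[165:285,255:380]
cv2.imwrite("pics/ct.png",cv2.resize(a,None,fx=6,fy=6,interpolation=cv2.INTER_CUBIC))
cv2.imwrite("pics/cs.png",cv2.resize(b,None,fx=5,fy=5,interpolation=cv2.INTER_CUBIC))
E
```

```text
(no output)
```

View pics/ct.png

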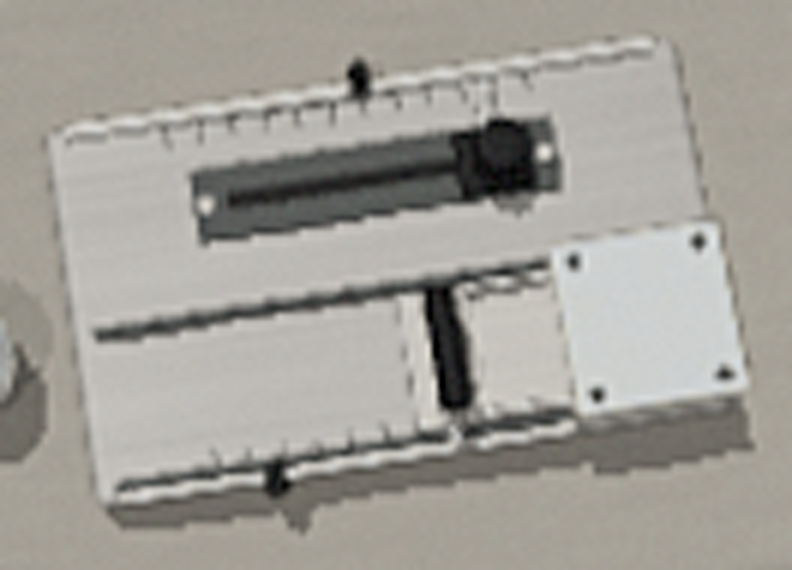

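View pics/cs.png

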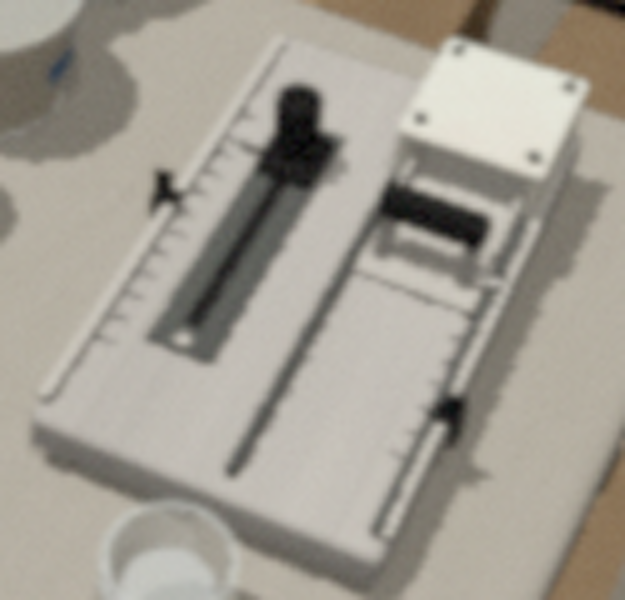

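The crops show clear features. In the top crop: knob top (502,143), handle ends (438,292) and (457,402), far clip (358,77), near clip (277,478). In the scene crop: knob top (300,97), handle (437,210), far clip (167,190), near clip (450,415).

```bash
python3 - <<'E'
from h import *
T=load("pics/top0.npz");S=load("pics/scene0.npz")
t=lambda u,v:(232+(u+.5)/6-.5,185+(v+.5)/6-.5)
s=lambda u,v:(255+(u+.5)/5-.5,165+(v+.5)/5-.5)
o=dict(knobtop=((502,143),(300,97)),handle=((447,347),(437,210)),h_far=((438,292),(388,197)),h_near=((457,402),(485,233)),
 fclip=((358,77),(167,190)),nclip=((277,478),(450,415)),hsTL=((574,262),(460,48)),hsTR=((698,242),(570,87)),hsBL=((597,395),(420,118)),hsBR=((725,373),(534,157)),slotend=((205,204),(183,338)))
W={}
for k,(a,b) in o.items():
    W[k]=tri([(T,t(*a)),(S,s(*b))]); print(k,W[k].round(4))
# direction of -x from top image: rails / deck corners
for a,b,z in(((55,133),(668,45),.042),((108,500),(575,425),.042),((205,204),(545,150),.04),((597,395),(725,373),.075),((574,262),(698,242),.075)):
    d=atz(T,*t(*b),z)-atz(T,*t(*a),z); print(np.degrees(np.arctan2(d[0],-d[1])))
for n,p,q,z in(("oats",308,145,.081),("cocoa",352,137,.081),("tall",269,151,.093),("short",223,244,.064),("tin",181,215,.058),("mill",193,285,.09)):print(n,atz(T,p,q,z).round(3))
E
```

```text
knobtop [ 0.5472 -0.0554  0.0878]
handle [ 0.4619 -0.0217  0.0857]
h_far [ 0.4859 -0.021   0.0823]
h_near [ 0.4386 -0.0235  0.0814]
fclip [5.899e-01 1.000e-04 5.110e-02]
nclip [0.4173 0.0551 0.0481]
hsTL [ 0.4829 -0.0727  0.1372]
hsTR [ 0.4698 -0.1353  0.0839]
hsBL [ 0.4607 -0.0758  0.0891]
hsBR [ 0.4477 -0.1515  0.0119]
slotend [0.5409 0.074  0.0459]
2.303919705762715
3.019989217804799
3.1131957844518814
3.6603322821373103
3.1703869610960336
oats [ 0.72  -0.059  0.081]
cocoa [ 0.73  -0.179  0.081]
tall [0.711 0.047 0.093]
short [0.482 0.191 0.064]
tin [0.571 0.295 0.058]
mill [0.385 0.27  0.09 ]
```

Call:
arm_command:
  plan:
    - [0.5, 0, 0, 0, 0, 0, -0.22]
    - [0.5, 0, 0, 0, 0, 0, -0.22]
    - [0.5, 0, 0, 0, 0, 0, -0.22]
    - [0.5, 0, 0, 0, 0, 0, -0.22]
    - [0.5, 0, 0, 0, 0, 0, 0]

```text
time_s: 0.52
ee_pos: [0.2288, 0.527, 0.2048]
ee_rot: [-0.026, 1.0, -0.001, -0.0]
force: [0.1, -1.3, -1.1]
grip_width: 0.0643
finger_force: 0.0
```

Call:
arm_command:
  plan:
    - [0.5, -0.17, -0.35, 0, 0, 0, 0]
    - [0.5, -0.17, -0.35, 0, 0, 0, 0]
    - [0.5, -0.17, -0.35, 0, 0, 0, 0]
    - [0.5, -0.17, -0.35, 0, 0, 0, 0]
    - [0.5, -0.17, -0.35, 0, 0, 0, 0]

```text
time_s: 0.93
ee_pos: [0.3231, 0.3553, 0.2051]
ee_rot: [-0.024, 1.0, -0.0, -0.0]
force: [0.4, 0.2, -0.7]
grip_width: 0.0471
finger_force: 0.0
```

Call:
arm_command:
  plan:
    - [0.5, -0.17, -0.35, 0, 0, 0, 0]
    - [0.5, -0.17, -0.35, 0, 0, 0, 0]
    - [0.5, -0.17, -0.35, 0, 0, 0, 0]
    - [0.5, -0.17, -0.35, 0, 0, 0, 0]
    - [0.5, -0.17, -0.35, 0, 0, 0, 0]

```text
time_s: 1.35
ee_pos: [0.417, 0.1847, 0.2054]
ee_rot: [-0.024, 1.0, 0.0, 0.0]
force: [0.1, -0.5, -0.2]
grip_width: 0.0469
finger_force: 0.0
```

Call:
arm_command:
  plan:
    - [0.5, -0.17, -0.35, 0, 0, 0, 0]
    - [0.5, -0.17, -0.35, 0, 0, 0, 0]
    - [0.5, 0, 0, 0, 0, 0, 0]
    - [0.5, 0, 0, 0, 0, 0, 0]

```text
time_s: 1.68
ee_pos: [0.4547, 0.1167, 0.2052]
ee_rot: [-0.022, 1.0, 0.0, -0.0]
force: [-0.1, 0.9, 0.8]
grip_width: 0.047
finger_force: 0.0
```

```bash
python3 - <<'E'
from h import *
g=save("wrist","pics/w1.png"); print(-g["R"].T@g["t"],g["R"].round(2).tolist(),g["fx"],read_state()["ee_pos"],read_state()["ee_rot"])
E
```

```text
[0.38183132 0.11285799 0.38494544] [[-0.04, 1.0, 0.0], [0.97, 0.04, 0.25], [0.25, 0.01, -0.97]] 312.6838889754448 [0.45396332 0.11798374 0.2050825 ] [-2.34755040e-02  9.99724171e-01  3.25403238e-04 -6.14422913e-04]
```

View pics/w1.png

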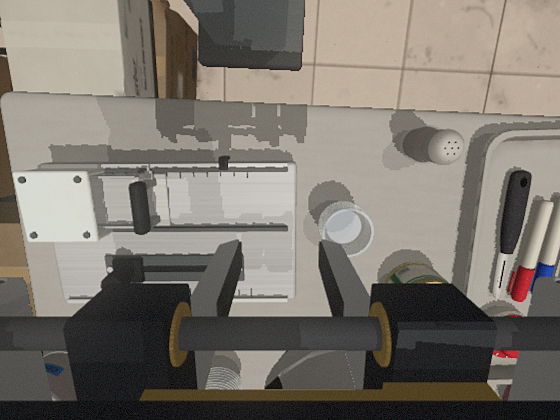

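The wrist view shows the near clip at (224,160), the handle running from (139,183) to (141,232), the knob at about (122,262), and the near rail from (155,165) to (295,163).

```bash
python3 - <<'E'
from h import *
W=load("pics/w1.npz");T=load("pics/top0.npz")
t=lambda u,v:(232+(u+.5)/6-.5,185+(v+.5)/6-.5)
print("handle",tri([(T,t(447,347)),(W,(140,207))]),atz(W,140,207,.085))
print("nclip",tri([(T,t(277,478)),(W,(224,162))]),atz(W,224,162,.05))
f=np.array([0.053,-.9986])
for a,b,z in(((155,165),(295,163),.042),((155,229),(287,228.5),.036),((68,299),(286,297),.042)):
    d=atz(W,*a,z)-atz(W,*b,z); print(np.degrees(np.arctan2(d[0],-d[1])))
a=cv2.imread("pics/w1.png")[145:310,50:310]
cv2.imwrite("pics/cw.png",cv2.resize(a,None,fx=3,fy=3,interpolation=cv2.INTER_CUBIC))
E
```

```text
handle [ 0.46123792 -0.02182283  0.08469055] [ 0.46158354 -0.02154762  0.085     ]
nclip [0.41658606 0.05510455 0.04999704] [0.41750194 0.05532299 0.05      ]
3.3508030288514647
2.7557203321817627
3.1020653716380715
```

View pics/cw.png

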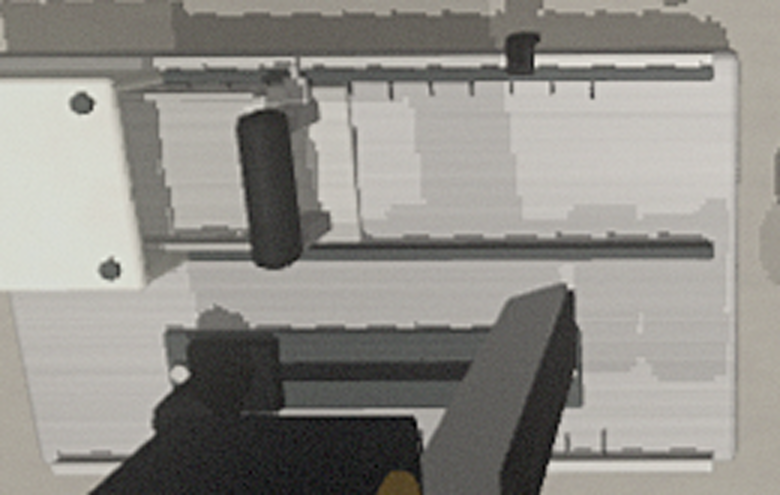

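The views agree: the yaw is 3.1°, the knob needs about 53 mm of travel and the tray about 79 mm. I'll move above the knob and then descend.

Call:
arm_command:
  plan:
    - [0.5, -0.167, -0.356, 0, 0, 0, -0.013]
    - [0.5, -0.167, -0.356, 0, 0, 0, 0]
    - [0.5, -0.167, -0.356, 0, 0, 0, 0]
    - [0.5, -0.167, -0.356, 0, 0, 0, 0]
    - [0.5, -0.167, -0.356, 0, 0, 0, 0]

```text
time_s: 2.15
ee_pos: [0.5479, -0.0537, 0.2053]
ee_rot: [-0.03, 1.0, 0.0, -0.0]
force: [0.9, 0.3, 0.4]
grip_width: 0.0471
finger_force: 0.0
```

Call:
arm_command:
  plan:
    - [0.5, 0, 0, 0.3, 0, 0, 0]
    - [0.5, 0, 0, 0.3, 0, 0, 0]
    - [0.5, 0, 0, 0, 0, 0, 0]
    - [0.5, 0, 0, 0, 0, 0, 0]

```text
time_s: 2.48
ee_pos: [0.5455, -0.0524, 0.1435]
ee_rot: [-0.03, 1.0, 0.001, -0.003]
force: [-0.1, -0.4, 0.6]
grip_width: 0.0468
finger_force: 0.0
```

Call:
arm_command:
  plan:
    - [0.5, -0.015, -0.03, 0.28, 0, 0, 0]
    - [0.5, 0, 0, 0.28, 0, 0, 0]
    - [0.5, 0, 0, 0.28, 0, 0, 0]
    - [0.5, 0, 0, 0, 0, 0, 0]

```text
time_s: 2.82
ee_pos: [0.546, -0.0552, 0.0583]
ee_rot: [-0.03, 1.0, 0.001, -0.004]
force: [-0.9, 0.0, -0.4]
grip_width: 0.0468
finger_force: 0.0
```

Call:
arm_command:
  plan:
    - [0.1, 0, 0, 0, 0, 0, 0]
    - [0.1, 0, 0, 0, 0, 0, 0]
    - [0.1, 0, 0, 0, 0, 0, 0]
    - [0.1, 0, 0, 0, 0, 0, 0]
  grip_force: 15

```text
time_s: 3.15
ee_pos: [0.5514, -0.0579, 0.0642]
ee_rot: [-0.029, 1.0, -0.001, 0.002]
force: [0.6, -0.9, 2.1]
grip_width: 0.024
finger_force: 5.6
```

Call:
arm_command:
  plan:
    - [0.1, 0, 0, 0, 0, 0, 0]
    - [0.1, 0, 0, 0, 0, 0, 0]
    - [0.1, 0, 0, 0, 0, 0, 0]

```text
time_s: 3.4
ee_pos: [0.5515, -0.058, 0.0641]
ee_rot: [-0.029, 1.0, -0.0, 0.002]
force: [-0.5, 0.7, 6.8]
grip_width: 0.0235
finger_force: 15.0
```

```bash
python3 - <<'E'
from h import *
s=read_state();print({k:np.round(s[k],4).tolist() for k in("ee_pos","ee_rot","force","finger_force","grip_width","qvel")})
E
```

```text
{'ee_pos': [0.5515, -0.058, 0.0641], 'ee_rot': [-0.0288, 0.9996, -0.0005, 0.0023], 'force': [-0.451, 0.7192, 6.8328], 'finger_force': 15.0009, 'grip_width': 0.0235, 'qvel': [-0.0016, -0.0002, 0.0006, -0.0014, 0.002, 0.0]}
```

Call:
arm_command:
  plan:
    - [0.1, 0, 0.12, 0, 0, 0, 0]
    - [0.1, 0, 0.12, 0, 0, 0, 0]
    - [0.1, 0, 0.12, 0, 0, 0, 0]
    - [0.1, 0, 0.12, 0, 0, 0, 0]
    - [0.1, 0, 0, 0, 0, 0, 0]

```text
time_s: 3.82
ee_pos: [0.549, -0.0087, 0.0641]
ee_rot: [-0.029, 1.0, -0.0, 0.003]
force: [0.5, 1.1, 6.7]
grip_width: 0.0233
finger_force: 15.0
```

Call:
arm_command:
  plan:
    - [0.1, 0, 0, 0, 0, 0, 0]
    - [0.1, 0, 0, 0, 0, 0, 0]
    - [0.1, 0, 0, 0, 0, 0, 0]

```text
time_s: 4.07
ee_pos: [0.5491, -0.0093, 0.0641]
ee_rot: [-0.029, 1.0, 0.0, 0.003]
force: [0.1, 1.9, 6.6]
grip_width: 0.0235
finger_force: 15.0
```

```bash
python3 - <<'E'
from h import *
s=read_state();print({k:np.round(s[k],4).tolist() for k in("ee_pos","ee_rot","force","finger_force","grip_width")})
save("scene","pics/s2.png");save("top","pics/t2.png")
a=cv2.imread("pics/t2.png")[185:280,232:364]; b=cv2.imread("pics/s2.png")[165:285,245:390]
a=cv2.resize(a,(400,288),interpolation=cv2.INTER_CUBIC);b=cv2.resize(b,(400,331),interpolation=cv2.INTER_CUBIC)
cv2.imwrite("pics/c2.png",np.hstack([np.vstack([a,np.zeros((43,400,3),np.uint8)]),b]))
E
```

```text
{'ee_pos': [0.5491, -0.0093, 0.0641], 'ee_rot': [-0.0288, 0.9996, 0.0001, 0.0028], 'force': [0.1372, 1.9421, 6.6198], 'finger_force': 15.0007, 'grip_width': 0.0235}
```

View pics/c2.png

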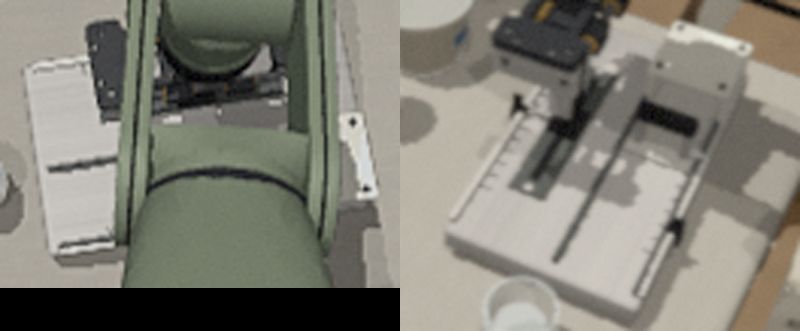

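The knob has moved 49 mm in the grip. The scene crop shows it about 5 mm short of the far clip, so I'll go 6 mm further, release, back off and look.

Call:
arm_command:
  plan:
    - [0.1, 0, 0.06, 0, 0, 0, 0]
    - [0.1, 0, 0, 0, 0, 0, 0]
    - [0.1, 0, 0, 0, 0, 0, 0]
    - [0.5, 0, 0, 0, 0, 0, 0]
    - [0.5, 0, 0, 0, 0, 0, 0]

```text
time_s: 4.58
ee_pos: [0.5466, -0.0038, 0.0622]
ee_rot: [-0.029, 1.0, -0.0, 0.001]
force: [-0.1, -0.4, -0.2]
grip_width: 0.0334
finger_force: 0.0
```

Call:
arm_command:
  plan:
    - [0.5, 0, 0, 0, 0, 0, 0]
    - [0.5, 0, 0, 0, 0, 0, 0]
    - [0.5, 0, 0, -0.2, 0, 0, 0]
    - [0.5, 0, 0, -0.3, 0, 0, 0]
    - [0.5, 0, 0, -0.4, 0, 0, 0]

```text
time_s: 5.0
ee_pos: [0.5428, -0.0032, 0.1487]
ee_rot: [-0.029, 1.0, 0.001, -0.004]
force: [1.2, -0.4, 0.4]
grip_width: 0.047
finger_force: 0.0
```

Call:
arm_command:
  plan:
    - [0.5, 0, 0.4, -0.1, 0, 0, 0]
    - [0.5, 0, 0.4, 0, 0, 0, 0]
    - [0.5, 0, 0.4, 0, 0, 0, 0]
    - [0.5, 0, 0.4, 0, 0, 0, 0]
    - [0.5, 0, 0.4, 0, 0, 0, 0]

```text
time_s: 5.42
ee_pos: [0.534, 0.1975, 0.1614]
ee_rot: [-0.029, 1.0, -0.0, -0.0]
force: [1.1, -0.1, -0.1]
grip_width: 0.0469
finger_force: 0.0
```

```bash
python3 - <<'E'
from h import *
print(read_state()["ee_pos"])
save("scene","pics/s3.png");save("top","pics/t3.png")
a=cv2.imread("pics/t3.png")[185:280,232:364]; b=cv2.imread("pics/s3.png")[165:285,255:380]
a=cv2.resize(a,(396,285),interpolation=cv2.INTER_CUBIC);b=cv2.resize(b,(375,360),interpolation=cv2.INTER_CUBIC)
cv2.imwrite("pics/c3.png",np.hstack([np.vstack([a,np.zeros((75,396,3),np.uint8)]),b]))
E
```

```text
[0.53403025 0.19754737 0.1613696 ]
```

View pics/c3.png

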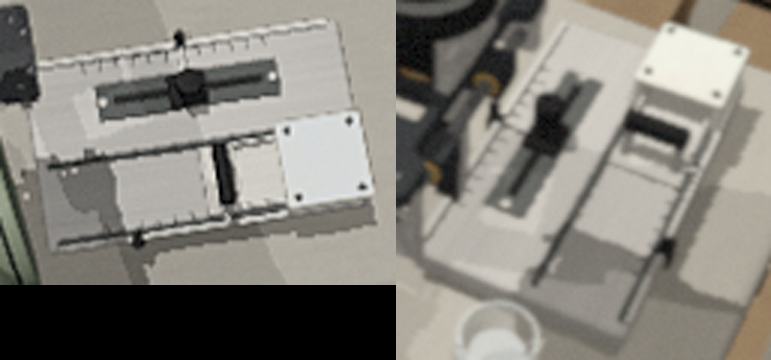

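The top crop shows the knob at about (188,80) and the far clip at (179,38). The scene crop shows the knob top at (154,103) and the clip near (100,113). I'll work out the offset numerically.

```bash
python3 - <<'E'
from h import *
from scipy.optimize import least_squares
c,s=np.cos(np.radians(3.1)),np.sin(np.radians(3.1))
ax=np.array([s,-c,0])
T=load("pics/top0.npz");S=load("pics/scene0.npz")
t=lambda u,v:(232+(u+.5)/3-.5,185+(v+.5)/3-.5)
q=lambda u,v:(255+(u+.5)/3-.5,165+(v+.5)/3-.5)
k=tri([(T,t(188,80)),(S,q(154,103))]);f=tri([(T,t(179.5,38)),(S,q(100,113))])
print(k,f,(k-f)@ax, "top only", atz(T,*t(188,80),.084), atz(T,*t(179.5,38),.051))
# template match the knob top (t0 -> t3, s0 -> s3) for the travel
for n,g,(u,v),z in(("t",T,(232+502/6,185+143/6),.084),("s",S,(255+60,165+19.5),.08)):
    A=cv2.imread("pics/%s0.png"%("top" if n=="t" else "scene")); B=cv2.imread(f"pics/{n}3.png")
    A,B=[cv2.resize(i,None,fx=4,fy=4,interpolation=cv2.INTER_CUBIC) for i in(A,B)]
    x,y=int(u*4),int(v*4);p=A[y-16:y+17,x-20:x+21]
    for L in (0,):
        r=cv2.matchTemplate(B[y-60:y+120,x-160:x+60] if n=="t" else B[y-20:y+200,x-200:x+60],p,cv2.TM_CCOEFF_NORMED)
        _,m,_,l=cv2.minMaxLoc(r); o=(x-160,y-60) if n=="t" else (x-200,y-20)
        nx,ny=o[0]+l[0]+20,o[1]+l[1]+16
        d=atz(g,nx/4,ny/4,z)-atz(g,x/4,y/4,z); print(n,m,(nx-x)/4,(ny-y)/4,"travel",-d@ax,d)
E
```

```text
[ 0.54449588 -0.00127752  0.08623509] [ 5.90124704e-01 -5.52699675e-04  5.12725220e-02] -0.0017437878134466958 top only [ 0.54415346 -0.00159819  0.084     ] [ 0.58907125 -0.00083588  0.051     ]
t 0.9534879922866821 -20.25 3.0 travel 0.05300554770078604 [-0.00232722  0.05295719  0.        ]
s 0.8408724665641785 -1.25 7.5 travel 0.025295440210095242 [-0.00870236  0.02486121  0.        ]
```

The knob is set to within about 2 mm. Next is the handle.

Call:
arm_command:
  plan:
    - [0.42, 0.142, -0.363, 0, 0, 0, 0]
    - [0.42, 0.142, -0.363, 0, 0, 0, 0]
    - [0.42, 0.142, -0.363, 0, 0, 0, 0]
    - [0.42, 0.142, -0.363, 0, 0, 0, 0]
    - [0.42, 0.142, -0.363, 0, 0, 0, 0]

```text
time_s: 5.93
ee_pos: [0.4729, 0.0088, 0.1611]
ee_rot: [-0.029, 1.0, -0.0, -0.0]
force: [0.7, -0.8, -0.1]
grip_width: 0.0391
finger_force: 0.0
```

Call:
arm_command:
  plan:
    - [0.42, 0.142, -0.363, 0, 0, 0, 0]
    - [0.42, 0, 0, 0.2, 0, 0, 0]
    - [0.42, 0, 0, 0, 0, 0, 0]
    - [0.42, 0, 0, 0, 0, 0, 0]

```text
time_s: 6.27
ee_pos: [0.4607, -0.0268, 0.1404]
ee_rot: [-0.028, 1.0, 0.001, -0.002]
force: [0.1, -0.0, 0.6]
grip_width: 0.0397
finger_force: 0.0
```

Next I'll shift y by +2 mm, descend 80 mm and close.

Call:
arm_command:
  plan:
    - [0.42, 0, 0.02, 0.26, 0, 0, 0]
    - [0.42, 0, 0, 0.26, 0, 0, 0]
    - [0.42, 0, 0, 0.26, 0, 0, 0]
    - [0.42, 0, 0, 0, 0, 0, 0]
    - [0.42, 0, 0, 0, 0, 0, 0]

```text
time_s: 6.68
ee_pos: [0.4612, -0.0232, 0.0629]
ee_rot: [-0.03, 1.0, 0.0, -0.002]
force: [0.6, -0.4, 0.6]
grip_width: 0.0394
finger_force: 0.0
```

Call:
arm_command:
  plan:
    - [0, 0, 0, 0, 0, 0, 0]
    - [0, 0, 0, 0, 0, 0, 0]
    - [0, 0, 0, 0, 0, 0, 0]
    - [0, 0, 0, 0, 0, 0, 0]
    - [0, 0, 0, 0, 0, 0, 0]
  grip_force: 30

```text
time_s: 7.1
ee_pos: [0.4632, -0.0244, 0.0647]
ee_rot: [-0.029, 1.0, -0.0, 0.001]
force: [0.1, 1.7, 4.1]
grip_width: 0.0138
finger_force: 30.0
```

Call:
arm_command:
  plan:
    - [0, 0, 0.14, 0, 0, 0, 0]
    - [0, 0, 0.14, 0, 0, 0, 0]
    - [0, 0, 0.14, 0, 0, 0, 0]
    - [0, 0, 0.14, 0, 0, 0, 0]
    - [0, 0, 0.14, 0, 0, 0, 0]

```text
time_s: 7.52
ee_pos: [0.4598, 0.0431, 0.0648]
ee_rot: [-0.029, 1.0, -0.003, 0.002]
force: [1.3, -9.7, 0.3]
grip_width: 0.0137
finger_force: 30.0
```

Call:
arm_command:
  plan:
    - [0, 0, 0.08, 0, 0, 0, 0]
    - [0, 0, 0, 0, 0, 0, 0]
    - [0, 0, 0, 0, 0, 0, 0]
    - [0, 0, 0, 0, 0, 0, 0]

```text
time_s: 7.85
ee_pos: [0.4594, 0.051, 0.0648]
ee_rot: [-0.029, 1.0, -0.003, 0.002]
force: [0.2, -7.2, 2.0]
grip_width: 0.0138
finger_force: 30.0
```

Call:
arm_command:
  plan:
    - [0, 0, 0.04, 0, 0, 0, 0]
    - [0, 0, 0, 0, 0, 0, 0]
    - [0, 0, 0, 0, 0, 0, 0]
    - [0, 0, 0, 0, 0, 0, 0]

```text
time_s: 8.18
ee_pos: [0.4592, 0.0547, 0.0648]
ee_rot: [-0.029, 1.0, -0.003, 0.002]
force: [0.3, -8.2, 2.6]
grip_width: 0.0137
finger_force: 30.0
```

```bash
python3 - <<'E'
from h import *
print(read_state()["ee_pos"])
save("scene","pics/s4.png");save("wrist","pics/w4.png")
b=cv2.imread("pics/s4.png")[165:285,255:380]; a=cv2.imread("pics/w4.png")
b=cv2.resize(b,(437,420),interpolation=cv2.INTER_CUBIC)
a=cv2.resize(a[80:320,180:380],(350,420),interpolation=cv2.INTER_CUBIC)
cv2.imwrite("pics/c4.png",np.hstack([b,a]))
E
```

```text
[0.45923457 0.05473375 0.06475553]
```

View pics/c4.png

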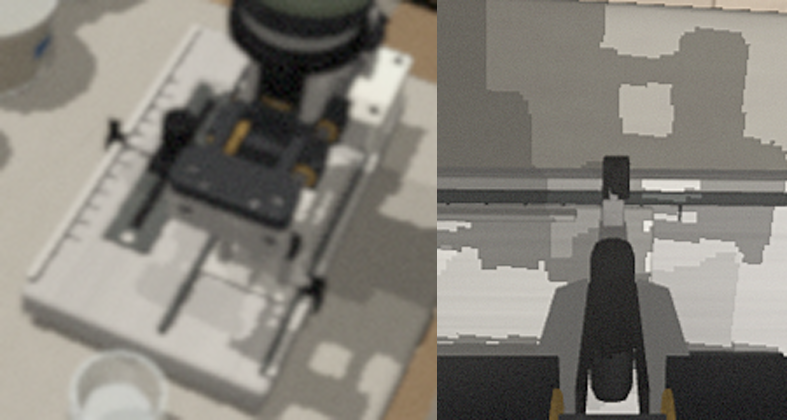

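The wrist crop shows the tray pointer at about x = 613 and the near clip's fin at about x = 616, roughly 1 mm apart. In the scene crop the knob's pointer still runs to the far clip. I'll hold still for a moment and hand in.

Call:
arm_command:
  plan:
    - [0, 0, 0, 0, 0, 0, 0]
    - [0, 0, 0, 0, 0, 0, 0]
    - [0, 0, 0, 0, 0, 0, 0]
    - [0, 0, 0, 0, 0, 0, 0]
    - [0, 0, 0, 0, 0, 0, 0]

```text
time_s: 8.7
ee_pos: [0.4593, 0.0547, 0.0648]
ee_rot: [-0.029, 1.0, -0.003, 0.002]
force: [1.2, -7.7, 2.3]
grip_width: 0.0141
finger_force: 30.0
```

Call:
arm_command:
  plan:
    - [0, 0, 0, 0, 0, 0, 0]
    - [0, 0, 0, 0, 0, 0, 0]
    - [0, 0, 0, 0, 0, 0, 0]
    - [0, 0, 0, 0, 0, 0, 0]
    - [0, 0, 0, 0, 0, 0, 0]

```text
time_s: 9.12
ee_pos: [0.4592, 0.0547, 0.0647]
ee_rot: [-0.029, 1.0, -0.003, 0.002]
force: [1.4, -8.9, 1.4]
grip_width: 0.0138
finger_force: 30.0
```

```bash
python3 -c "
from plant import *
print(read_state()['ee_pos'],close_job())"
```

```text
the job is handed in; nothing more can be done
[0.45923541 0.05466082 0.06474717] None
```

I handed the job in at about 9 s with the knob set about 2 mm or less from its clip and the feed tray still held about 1 mm from its clip, both measured from the camera images; no verdict came back.

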